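# Draw the stone tooling slab home and bolt it

### The arm

A 6-joint arm with a two-finger parallel gripper is mounted at the origin on the work surface. World frame = base frame: x ahead of the robot, y to its left, z up, the work surface at z = 0. Lengths are in m, angles in degrees, forces in N, time in s.
With the tool pointing down it reaches from about 0.3 to 0.875 m from the base axis. Payload 4.2 kg.
Tool frame: the origin (TCP) lies midway between the tips of the shut fingers; the grasp point (between the pads) lies 19 mm behind it; z points along the fingers, y is the line along which they close (so a half turn about z gives the same grasp; the last joint's range is limited). The gripper opens to 85 mm and grips with 20 to 120 N. Pads are 22 mm wide; open, the fingers measure 114 mm over their backs; the gripper's body (76 mm by 85 mm) begins 54 mm behind the grasp point. The pads swing forward as they close: fully open they stand 13 mm farther back than shut.
Start: joints at [71.792, 18.312, 89.639, -0, 72.044, -1.146], TCP at [0.169, 0.55, 0.231] pointing down, gripper open.
Joint ranges: [-177.97, 177.97], [-48.28, 115.42], [12.27, 149.76], [-77.06, 257.06], [2.81, 150.46], [-146.56, 146.56]. Speed limits (degrees/s): [147.25, 147.25, 180, 180, 180, 180].

### API

Orientations are given as [roll, pitch, yaw] about the fixed x, y, z axes, in that order (R = Rz(yaw) Ry(pitch) Rx(roll)).
In Python, from station import robot gives the robot as it stands.
- The arm moves only by the tool step_arm, never from a script. Its argument "increments" is one flat list of numbers, 7 for each row, row after row: the shift along the world's x, y, z in mm, then the turn, a rotation vector about the world's x, y, z in degrees, then the closure, from -1 (fully open) to 1 (shut). In form: [x, y, z, wx, wy, wz, jaw, x, y, z, wx, wy, wz, jaw, ...]. A call has 1 to 8 rows; each row shifts and turns the commanded pose from where the row before left it; what a row does not reach is not made up. A row lasts 1/8 s, in which the tool goes at most 62.5 mm and 10.7 degrees, less where a joint would pass 70% of its speed; a pose out of reach is approached as far as the arm can. A call with a gripper value outside its range is refused whole. The fingers move at their own pace and stop on an object; "force" is the grip in N (left out, the last holds). Time passes only in rows, so rows that do not move let the fingers close. It gives the time, the measured TCP pose, the force, the opening and the grip force at its end, in the units of the state.
- robot.observe(): the state, without advancing time (a new reading comes with each control period).
- robot.snapshot(name): name is "scene" or "top" or "wrist"; returns (picture, depth): 420x560x3 uint8, red, green, blue; 420x560 float32, m along the optical axis (not along the pixel's ray), 0 where there is no reading.
- robot.camera_params(name): a dict with "fx", "fy", "cx", "cy" (pixels), "extrinsics" (4x4, takes a point from world to camera coordinates). Camera axes: x right, y up, looking along -z (the intrinsics and any distortion apply to the point x, -y, -z); pixel columns grow to the right and rows downward; lengths in m; the calibration is good to about 2 mm. A picture is of the moment at which its call begins: read the wrist's pose just before it. camera_params takes no time and is no camera call; for the wrist camera it gives the pose at the moment of the call.
- robot.finish_job(): hands the job in; it is judged then, once.
The state is a dict: "time_s": time; "joints": joint angles; "qvel": joint speeds; "tau": joint torques, N m; "eef_pos": TCP position; "tcp_rot": TCP orientation; "force": force on the tool from outside, world axes, zero at the start; "torque": the same for the moment, N m; "grip_width": finger opening in m; "gripper_force": force on a finger pad.
Only numpy, scipy, OpenCV 4.12 (cv2) and the standard library are available. Lean on these libraries where they do the work, as an engineer would, in place of code of your own. Each camera call takes 0.05 s, during which the arm holds its last target. There are 200 camera calls.

### The job

Press down on top of the stone slab and drag it back out from under the stamp rack, towards the robot, until it sits fully home against the stop strip at the front of the board; the stone is thin, so press gently: never with more than 35 N. Then shoot the steel bolt fully across behind the slab so that it stays there, and leave the maul, awl and jar where they stand.

Things in the scene. Friction and masses are not known exactly. Their poses are not given: they have to be found in the camera images.
- station: Fixed plywood board 340 x 160 mm, top at z = 12 mm, with a channel whose rubber-footed floor, level with that top, sinks 1 mm per 30 N of push. Origin on the table under it (x -150 to +190 mm); x runs away from the robot along the channel, y left, z up. Rails 7 mm high, inner faces at y -56.5 and +56.5, run x -115 to +35. A wing at the left (x 23 to 83, y 78 to 178) carries the bolt.
- stop (a point): Middle of the inner face of the dark stop strip across the front of the board, at the height of the board's top (station frame -115, 0, 12 mm). The strip is 9 mm high and 18 mm wide.
- rack (a point): Middle of the front lower edge of the wooden stamp rack that bridges the channel (station frame 75, 0, 32 mm). The rack is fixed to the station, 150 mm wide, x 75 to 190, underside 20 mm and top 50 mm above the board, closed at the back; 8 mm steel stamps stand to 60 mm above it at x 141 to 174.
- slab: Loose marble slab 160 (x) x 110 (y) x 12 mm, 0.4 to 0.8 kg, flat on the board, 1.5 mm play to each rail; too wide to grip. Origin: centre of underside, axes as the station's. Starts 60 to 105 mm short of home, rear under the rack. Home, touching the stop: origin at station x -35, rear edge at +45. Friction on the board about 0.3; a steady push of 12 to 20 N drags it without slipping.
- bolt (a joint): Travel (m) of the steel bolt, a 10 mm round bar at station x = 53 mm, axis 19 mm above the table: 0 drawn back (to the left), 0.035 fully shot, moving towards the station's -y, tip 28 mm across behind the slab. Starts at 0 to 0.004. About 2 N friction, stays where left; passes only if the slab is home within about 3 mm.
- bolt_knob (a point): Top centre of the bolt's upright round post (12 mm diameter, reaching 38 mm above the bolt's axis, top 57 mm above the table). When drawn it is at station x = 53, y = 130 mm; it moves with the bolt to y = 95. Push it from its outer (+y) side, where nothing else stands.
- maul: Bystander: maul standing upright, right of the rack, white head 72 mm wide, dark turned handle, 160 mm tall. Origin: centre of its foot.
- awl: Bystander: awl lying beside the board, to its right, wooden handle 80 mm long and 25 mm thick, steel needle; 135 mm long along its x axis. Origin: under the handle, 50 mm from the handle's end.
- jar: Bystander: small amber jar with steel cap, 56 mm wide, 55 mm tall, left of the board. Origin: centre of its underside.

How it is judged (in metres and radians):
On the way, in this order (a step that is already met when the one before it is completed fails the run):
1. the slab is dragged home against the stop while the bolt is still drawn back (x of slab in the frame of station below -0.0325 m and value of joint bolt below 0.012 m), for 0.2 s.
2. the bolt is shot fully across behind the slab (value of joint bolt above 0.031 m), for 0.2 s.
At the end, for the whole second after the job is handed in: The slab lies flat and still on the board with its front edge within 2.5 mm of the stop, and the bolt is shot across behind it to within 4 mm of its full 35 mm travel (x of slab in the frame of station below -0.0325 m and z of slab in the frame of station below 0.014 m and angle between slab's own z axis and vertical below 0.03 rad and value of joint bolt above 0.031 m and linear speed of slab below 0.01 m/s); the robot touches nothing.
It fails at once if the slab is pressed with more than 35 N (contact force between any of the arm, the fingers and slab above 35 N).
It fails at once if the maul is moved by more than 20 mm (distance of maul from where it was at the start of the episode above 0.02 m).
It fails at once if the awl is moved by more than 20 mm (distance of awl from where it was at the start of the episode above 0.02 m).
It fails at once if the jar is moved by more than 20 mm (distance of jar from where it was at the start of the episode above 0.02 m).
It also fails if it takes over 58 s, if anything falls off the work surface, if the arm or the gripper's body presses on something with over 40 N, if the wrist force passes 120 N, or if a joint passes its speed limit or range.

## Working session

There is one attempt and no reset: what is moved stays moved. The work goes in short steps, Python scripts to look and compute and a tool call to move; the robot and the scene stay as the last step left them, time stands still between calls to the robot, and variables do not carry over. Pictures are saved under pics/ and viewed, at most 10 in all, crops included, and the job is handed in when it is done.

Besides the shell and the picture viewer there is one more tool, called after "Request:" as a command line: name --argument value ..., lists and objects as JSON in quotes. step_arm: Moves the arm, as the interface text tells. Its arguments: {"type":"object","properties":{"increments":{"type":"array","items":{"type":"number"}},"force":{"type":"number"}},"required":["increments"]}

```bash
mkdir -p pics; ls
python3 - <<'E'
from station import robot
import cv2,numpy as np
print(robot.observe())
for n in("scene","top"):
    p,d=robot.snapshot(n); cv2.imwrite(f"pics/{n}0.png",p[...,::-1]); np.save(f"pics/{n}0.npy",d); c=robot.camera_params(n); print(n,c)
E
```

```text
pics
{'time_s': 0.0, 'joints': array([ 7.17921913e+01,  1.83517104e+01,  8.97081321e+01,  3.86448326e-04,
        7.20448714e+01, -1.14665235e+00]), 'qvel': array([-0.03812831, -0.02782448, -0.00803712, -0.01584233, -0.01398848,
        0.05222771]), 'tau': array([-5.52447691e-04, -4.15520883e+01, -2.34158993e+01, -1.62722904e-04,
        7.99530448e-03, -3.10844129e-06]), 'eef_pos': array([0.16855015, 0.54922353, 0.23046988]), 'tcp_rot': array([-1.79895314e+02, -2.46281849e-03,  1.62938722e+02]), 'force': array([-0.87640139, -0.71728196,  0.05992613]), 'torque': array([-0.02031954,  0.04514909, -0.01226345]), 'gripper_force': 0.0, 'grip_width': 0.08559805017300591}
scene {'fx': 413.1337391352921, 'fy': 413.1337391352921, 'cx': 277.57498239290834, 'cy': 202.90757149320467, 'extrinsics': array([[-0.72824243,  0.68518339, -0.01366322,  0.44241265],
       [-0.53438103, -0.55525516,  0.63728222,  0.2400191 ],
       [ 0.42906862,  0.47139732,  0.77050937, -0.92693388],
       [ 0.        ,  0.        ,  0.        ,  1.        ]])}
top {'fx': 447.7580311330424, 'fy': 447.7580311330424, 'cx': 279.07205803198656, 'cy': 217.26452957855648, 'extrinsics': array([[-0.02341154, -0.99947293, -0.02248902,  0.00105311],
       [ 0.98663478, -0.02672762,  0.16074032, -0.56018961],
       [-0.16125668, -0.01842527,  0.98674049, -0.73775449],
       [ 0.        ,  0.        ,  0.        ,  1.        ]])}
```

View pics/top0.png

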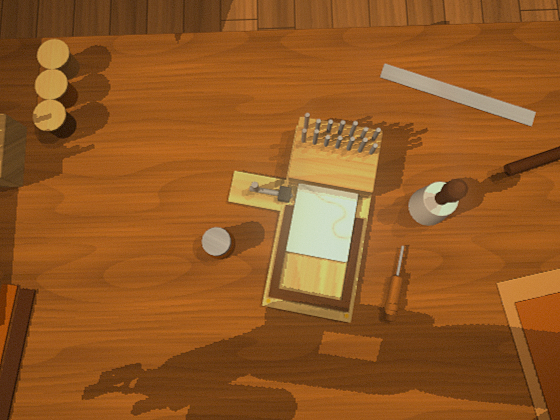

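View pics/scene0.png

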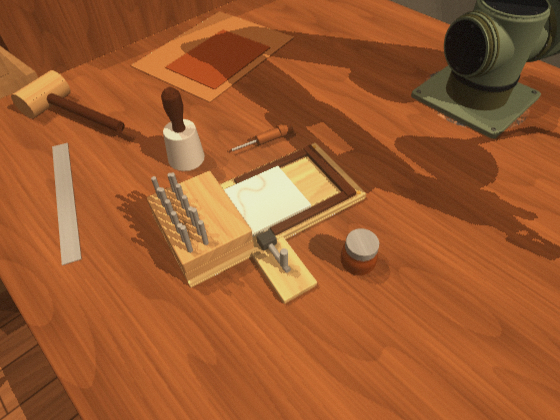

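The top view shows the board running from about (308,310) at the front to the rack at (335,150). The slab spans (287-357, 183-262), the bolt is near (265,190) and the jar at (216,241). I'll enlarge both views.

Run:
```python
import cv2
a=cv2.imread("pics/top0.png")[160:330,220:390]; cv2.imwrite("pics/topc.png",cv2.resize(a,None,fx=3.5,fy=3.5,interpolation=cv2.INTER_CUBIC))
a=cv2.imread("pics/scene0.png")[135:310,200:385]; cv2.imwrite("pics/scenec.png",cv2.resize(a,None,fx=3.4,fy=3.4,interpolation=cv2.INTER_CUBIC))
```

```text
(no output)
```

View pics/topc.png

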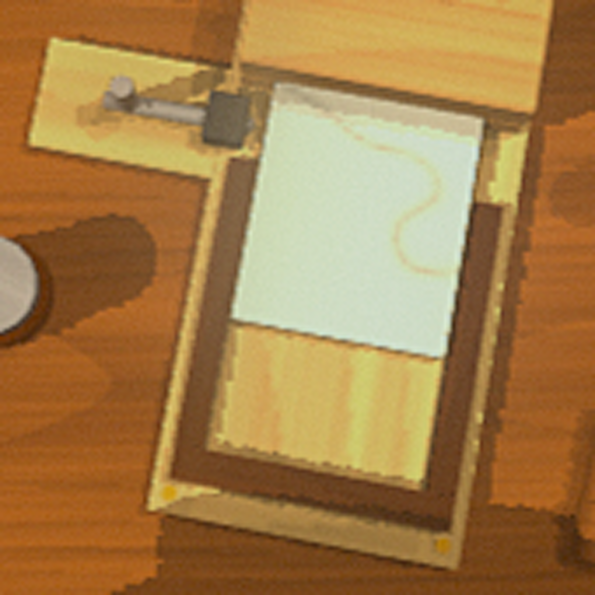

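View pics/scenec.png

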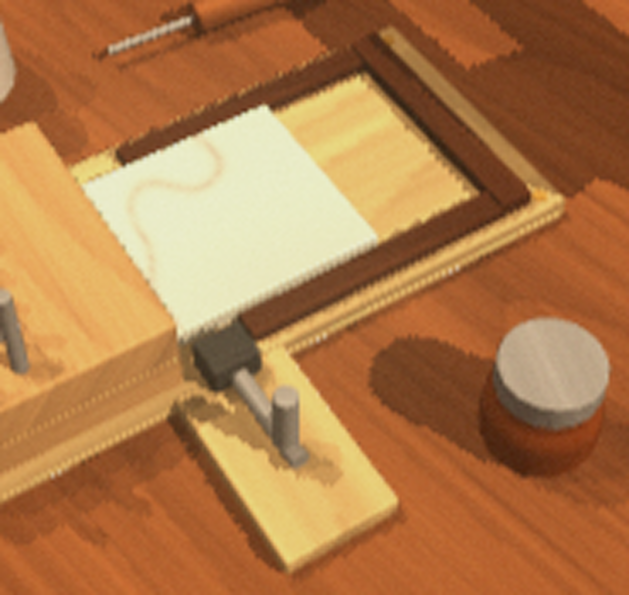

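The top crop shows the slab's front edge from (232,321) to (444,356), the stop's inner corners at (209,450) and (425,490), and the knob top at (124,86). The scene crop shows the slab's front corners at (378,238) and (268,107), and the knob top at (287,395).

```bash
cat > h.py <<'E'
import numpy as np
from station import robot
C={n:robot.camera_params(n) for n in("scene","top")}
def proj(n,P,c=None):
    c=c or C[n]; P=np.atleast_2d(P); q=(c["extrinsics"]@np.c_[P,np.ones(len(P))].T)[:3]
    return np.c_[c["cx"]+c["fx"]*q[0]/-q[2],c["cy"]+c["fy"]*q[1]/q[2]]
def tri(obs):
    A=[]
    for n,(u,v) in obs:
        c=C[n];E=c["extrinsics"]; a=(u-c["cx"])/c["fx"]; b=(v-c["cy"])/c["fy"]
        A+=[E[0]+a*E[2], -E[1]+b*E[2]]
    A=np.array(A); return np.linalg.lstsq(A[:,:3],-A[:,3],rcond=None)[0]
def onz(n,uv,z):
    c=C[n];E=c["extrinsics"]; a=(uv[0]-c["cx"])/c["fx"]; b=(uv[1]-c["cy"])/c["fy"]
    A=np.array([E[0]+a*E[2], -E[1]+b*E[2]]); return np.r_[np.linalg.solve(A[:,:2],-A[:,3]-A[:,2]*z),z]
T=lambda x,y:((220+(x+.5)/3.5-.5),(160+(y+.5)/3.5-.5))
S=lambda x,y:((200+(x+.5)/3.4-.5),(135+(y+.5)/3.4-.5))
E
python3 - <<'E'
from h import *
from scipy.optimize import least_squares
for nm,t,s in [("slabFL",(232,321),(378,238)),("slabFR",(444,356),(268,107)),("knob",(124,84),(287,393)),("wingfar",(52,38),(289,570)),("wingnear",(28,147),(398,505)),("rackFLtop",(242,66),(176,328)),("boardFL",(150,510),(563,207)),("jar",(-2,286),(552,358))]:
    p=tri([("top",T(*t)),("scene",S(*s))]); print(nm,(p*1000).round(1), (proj("top",p)-T(*t)).round(1),(proj("scene",p)-S(*s)).round(1))
st=[("top",T(52,38),(83,178,12)),("top",T(28,147),(23,178,12)),("top",T(150,510),(-150,80,12)),("top",T(460,568),(-150,-80,12)),
("top",T(209,450),(-115,56.5,12)),("top",T(425,490),(-115,-56.5,12)),("top",T(537,112),(75,-75,62)),
("scene",S(289,570),(83,178,12)),("scene",S(398,505),(23,178,12)),("scene",S(563,207),(-150,80,12)),("scene",S(176,328),(75,75,62)),("scene",S(35,124),(75,-75,62))]
def W(q,P): c,s=np.cos(q[2]),np.sin(q[2]); P=np.array(P)/1000; return np.array([q[0]+c*P[0]-s*P[1],q[1]+s*P[0]+c*P[1],P[2]])
f=lambda q:np.concatenate([(proj(n,W(q,P))[0]-uv) for n,uv,P in st])
r=least_squares(f,[.5,-.05,-.1],loss="soft_l1"); q=r.x; print(q[:2]*1e3,np.degrees(q[2])); print(f(q).reshape(-1,2).round(1))
np.save("q.npy",q)
def inv(p): c,s=np.cos(q[2]),np.sin(q[2]); d=p[:2]-q[:2]; return np.array([c*d[0]+s*d[1],-s*d[0]+c*d[1]])*1e3
for nm,n,uv,z in [("FL","top",T(232,321),.024),("FR","top",T(444,356),.024),("FLs","scene",S(378,238),.024),("FRs","scene",S(268,107),.024),("knob","top",T(124,86),.057),("knobs","scene",S(287,395),.057),("jar","top",T(-5,286),.055)]: p=onz(n,uv,z);print(nm,p.round(4),inv(p).round(1))
for P in [(-115,0,24),(53,130,57),(53,95,57),(0,0,24)]: print(P,W(q,P).round(4))
E
```

```text
slabFL [503.4 -24.7  18.8] [[ 0.7 -0.6]] [[1.  0.1]]
slabFR [ 481.9 -130.3   20.9] [[ 0.1 -0.1]] [[0.1 0. ]]
knob [618.8  27.1  57.1] [[ 0. -0.]] [[0.1 0. ]]
wingfar [657.8  69.    5.5] [[ 0.1 -0.1]] [[0.1 0. ]]
wingnear [599.6  81.    5. ] [[ 0.8 -0.6]] [[1.1 0.2]]
rackFLtop [628.3 -33.1  53.2] [[ 0.6 -0.6]] [[1.  0.2]]
boardFL [408.9  19.9   4. ] [[ 0.6 -0.4]] [[0.8 0.1]]
jar [519.4  91.8  51.6] [[-0.3  0.2]] [[-0.4 -0.1]]
[540.66015842 -87.60813177] -11.934293224604502
[[-0.5 -1.5]
 [-0.2 -1.5]
 [-0.7 -1.2]
 [ 0.4 -0.6]
 [-0.8 -1.2]
 [ 0.3 -0.7]
 [ 0.3 -0.6]
 [-0.1 -1.4]
 [ 1.6 -1.6]
 [ 1.7 -1.8]
 [ 1.4 -1.4]
 [ 0.2 -2. ]]
FL [ 0.5019 -0.0234  0.024 ] [-51.2  54.8]
FR [ 0.4816 -0.1297  0.024 ] [-49.1 -53.4]
FLs [ 0.5076 -0.0233  0.024 ] [-45.7  56. ]
FRs [ 0.4842 -0.1282  0.024 ] [-46.9 -51.4]
knob [0.6177 0.0272 0.057 ] [ 51.6 128.3]
knobs [0.6195 0.0277 0.057 ] [ 53.3 129.1]
jar [0.5194 0.0922 0.055 ] [-58.  171.5]
(-115, 0, 24) [ 0.4281 -0.0638  0.024 ]
(53, 130, 57) [0.6194 0.0286 0.057 ]
(53, 95, 57) [ 0.6122 -0.0056  0.057 ]
(0, 0, 24) [ 0.5407 -0.0876  0.024 ]
```

Request:
step_arm --increments '[24.5, -40, 0, 0, 0, 0.7, 1, 24.5, -40, 0, 0, 0, 0.7, 1, 24.5, -40, 0, 0, 0, 0.7, 1, 24.5, -40, 0, 0, 0, 0.7, 1, 24.5, -40, 0, 0, 0, 0.7, 1, 24.5, -40, 0, 0, 0, 0.7, 1, 24.5, -40, 0, 0, 0, 0.7, 1, 24.5, -40, 0, 0, 0, 0.2, 1]' --force 40

```text
time_s: 1.1
eef_pos: [0.3651, 0.2283, 0.2311]
tcp_rot: [-180.0, -0.0, 168.1]
force: [0.5, 0.1, -0.3]
grip_width: 0.0001
gripper_force: 0.0
```

Request:
step_arm --increments '[24.5, -40, 0, 0, 0, 0, 1, 24.5, -40, 0, 0, 0, 0, 1, 24.5, -40, 0, 0, 0, 0, 1, 24.5, -40, 0, 0, 0, 0, 1, 24.5, -40, 0, 0, 0, 0, 1, 24.5, -40, 0, 0, 0, 0, 1, 24.5, -40, 0, 0, 0, 0, 1, 24.5, -40, 0, 0, 0, 0, 1]'

```text
time_s: 2.1
eef_pos: [0.5611, -0.0917, 0.2309]
tcp_rot: [180.0, -0.0, 168.0]
force: [0.9, 0.9, 0.5]
grip_width: -0.0004
gripper_force: 0.0
```

Request:
step_arm --increments '[0, 0, -35, 0, 0, 0, 1, 0, 0, -40, 0, 0, 0, 1, 0, 0, -40, 0, 0, 0, 1, 0, 0, -30, 0, 0, 0, 1, 0, 0, -10, 0, 0, 0, 1, 0, 0, 0, 0, 0, 0, 1, 0, 0, 0, 0, 0, 0, 1, 0, 0, 0, 0, 0, 0, 1]'

```text
time_s: 3.1
eef_pos: [0.5615, -0.0904, 0.0776]
tcp_rot: [180.0, 0.1, 168.0]
force: [-0.8, -0.2, 0.1]
grip_width: 0.0
gripper_force: 0.0
```

Run:
```python
from station import robot
import cv2,numpy as np
o=[]
for n,(r,c,f) in {"top":(160,220,2.3),"scene":(135,200,2.3)}.items():
    p,d=robot.snapshot(n); o.append(cv2.resize(p[r:r+170,c:c+170,::-1],None,fx=f,fy=f,interpolation=2))
cv2.imwrite("pics/b.png",np.hstack(o))
```

```text
(no output)
```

View pics/b.png

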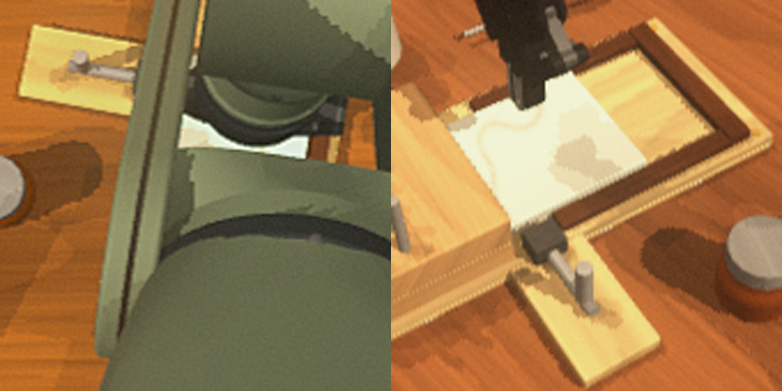

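Request:
step_arm --increments '[0, 0, -15, 0, 0, 0, 1, 0, 0, -15, 0, 0, 0, 1, 0, 0, -10, 0, 0, 0, 1, 0, 0, -4, 0, 0, 0, 1, 0, 0, 0, 0, 0, 0, 1, 0, 0, 0, 0, 0, 0, 1]'

```text
time_s: 3.95
eef_pos: [0.5611, -0.0903, 0.0327]
tcp_rot: [180.0, 0.0, 168.0]
force: [-0.4, -0.5, -0.1]
grip_width: 0.0002
gripper_force: 0.0
```

The scene half shows the shut fingertips above the slab at about (528,100), well clear of the rack. The arm hides the slab in the top view. I'll go down slowly from here.

Request:
step_arm --increments '[0, 0, -1.5, 0, 0, 0, 1, 0, 0, -1.5, 0, 0, 0, 1, 0, 0, -1.5, 0, 0, 0, 1, 0, 0, -1.5, 0, 0, 0, 1, 0, 0, 0, 0, 0, 0, 1]'

```text
time_s: 4.58
eef_pos: [0.5606, -0.0903, 0.0262]
tcp_rot: [180.0, -0.0, 168.0]
force: [-0.4, 0.6, 0.6]
grip_width: 0.0001
gripper_force: 0.0
```

Request:
step_arm --increments '[0, 0, -0.5, 0, 0, 0, 1, 0, 0, 0, 0, 0, 0, 1]'

```text
time_s: 4.82
eef_pos: [0.5607, -0.0903, 0.0258]
tcp_rot: [180.0, -0.0, 168.0]
force: [1.2, 0.5, -0.4]
grip_width: 0.0001
gripper_force: 0.0
```

Request:
step_arm --increments '[0, 0, -0.5, 0, 0, 0, 1, 0, 0, 0, 0, 0, 0, 1]'

```text
time_s: 5.08
eef_pos: [0.5607, -0.0903, 0.0253]
tcp_rot: [180.0, -0.0, 168.0]
force: [-0.0, 0.3, 1.1]
grip_width: 0.0002
gripper_force: 0.0
```

Request:
step_arm --increments '[0, 0, -0.5, 0, 0, 0, 1, 0, 0, 0, 0, 0, 0, 1]'

```text
time_s: 5.32
eef_pos: [0.5607, -0.0903, 0.0248]
tcp_rot: [180.0, -0.0, 168.0]
force: [-0.8, -0.0, 0.0]
grip_width: 0.0
gripper_force: 0.0
```

Request:
step_arm --increments '[0, 0, -0.4, 0, 0, 0, 1, 0, 0, 0, 0, 0, 0, 1]'

```text
time_s: 5.58
eef_pos: [0.5607, -0.0903, 0.0244]
tcp_rot: [180.0, -0.0, 168.0]
force: [0.2, -0.2, 0.6]
grip_width: -0.0001
gripper_force: 0.0
```

Request:
step_arm --increments '[0, 0, -0.3, 0, 0, 0, 1, 0, 0, 0, 0, 0, 0, 1]'

```text
time_s: 5.82
eef_pos: [0.5607, -0.0903, 0.0241]
tcp_rot: [180.0, -0.0, 168.0]
force: [0.5, -0.3, 0.1]
grip_width: -0.0001
gripper_force: 0.0
```

Request:
step_arm --increments '[0, 0, -0.3, 0, 0, 0, 1, 0, 0, 0, 0, 0, 0, 1]'

```text
time_s: 6.08
eef_pos: [0.5607, -0.0903, 0.024]
tcp_rot: [180.0, 0.0, 168.0]
force: [0.2, -0.5, 1.0]
grip_width: 0.0001
gripper_force: 0.7
```

Request:
step_arm --increments '[0, 0, -0.2, 0, 0, 0, 1, 0, 0, 0, 0, 0, 0, 1]'

```text
time_s: 6.32
eef_pos: [0.5608, -0.0903, 0.0239]
tcp_rot: [180.0, 0.0, 168.0]
force: [-1.6, -0.5, 3.4]
grip_width: 0.0001
gripper_force: 1.9
```

Request:
step_arm --increments '[0, 0, -0.2, 0, 0, 0, 1, 0, 0, 0, 0, 0, 0, 1]'

```text
time_s: 6.58
eef_pos: [0.5608, -0.0903, 0.0238]
tcp_rot: [180.0, 0.0, 168.0]
force: [-1.7, 0.3, 5.6]
grip_width: 0.0003
gripper_force: 2.7
```

Request:
step_arm --increments '[0, 0, -0.5, 0, 0, 0, 1, 0, 0, 0, 0, 0, 0, 1]'

```text
time_s: 6.82
eef_pos: [0.5608, -0.0903, 0.0238]
tcp_rot: [180.0, 0.0, 168.0]
force: [-1.5, 0.2, 8.0]
grip_width: 0.0
gripper_force: 4.1
```

Request:
step_arm --increments '[0, 0, -0.4, 0, 0, 0, 1, 0, 0, 0, 0, 0, 0, 1]'

```text
time_s: 7.08
eef_pos: [0.5608, -0.0903, 0.0236]
tcp_rot: [180.0, 0.0, 168.0]
force: [-4.2, 0.3, 9.6]
grip_width: -0.0
gripper_force: 5.1
```

Request:
step_arm --increments '[0, 0, -0.7, 0, 0, 0, 1, 0, 0, -0.5, 0, 0, 0, 1, 0, 0, 0, 0, 0, 0, 1]'

```text
time_s: 7.45
eef_pos: [0.5608, -0.0903, 0.0234]
tcp_rot: [180.0, 0.0, 168.0]
force: [-4.2, 1.1, 17.0]
grip_width: -0.0
gripper_force: 8.3
```

Request:
step_arm --increments '[-2, 0.4, 0, 0, 0, 0, 1, -2.9, 0.6, 0, 0, 0, 0, 1, -2.9, 0.6, 0, 0, 0, 0, 1, -2, 0.5, 0, 0, 0, 0, 1]'

```text
time_s: 7.95
eef_pos: [0.5556, -0.0891, 0.0237]
tcp_rot: [180.0, 0.6, 168.0]
force: [4.6, -1.3, 8.9]
grip_width: 0.0001
gripper_force: 4.4
```

Request:
step_arm --increments '[0, 0, -0.8, 0, 0, 0, 1, 0, 0, 0, 0, 0, 0, 1]'

```text
time_s: 8.2
eef_pos: [0.5554, -0.0891, 0.0235]
tcp_rot: [180.0, 0.6, 168.0]
force: [2.5, -0.7, 14.1]
grip_width: 0.0003
gripper_force: 7.0
```

Request:
step_arm --increments '[0, 0, -0.6, 0, 0, 0, 1, 0, 0, 0, 0, 0, 0, 1]'

```text
time_s: 8.45
eef_pos: [0.5554, -0.0891, 0.0234]
tcp_rot: [180.0, 0.6, 168.0]
force: [1.0, -0.7, 18.2]
grip_width: 0.0001
gripper_force: 8.7
```

Request:
step_arm --increments '[-2, 0.4, 0, 0, 0, 0, 1, -2.9, 0.6, 0, 0, 0, 0, 1, -2.9, 0.6, 0, 0, 0, 0, 1, -2, 0.5, 0, 0, 0, 0, 1]'

```text
time_s: 8.95
eef_pos: [0.5478, -0.0874, 0.0235]
tcp_rot: [180.0, 0.9, 168.0]
force: [5.0, -1.0, 13.5]
grip_width: -0.0005
gripper_force: 6.9
```

Run:
```python
from station import robot
import cv2
p,d=robot.snapshot("scene"); a=p[135:310,200:385,::-1]
cv2.imwrite("pics/s1.png",cv2.resize(a,None,fx=3.4,fy=3.4,interpolation=cv2.INTER_CUBIC))
```

```text
(no output)
```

View pics/s1.png

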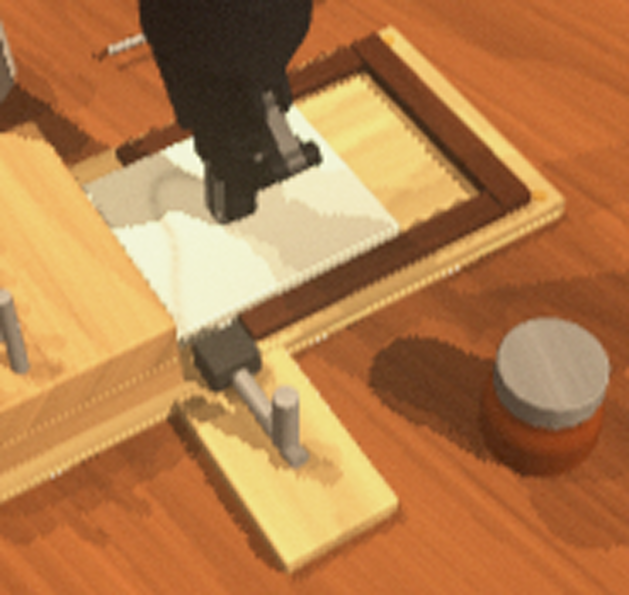

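The slab's front-left corner has moved from (378,238) to (398,227). That's about 12 mm, so it follows the finger without slipping. I'll keep dragging.

Request:
step_arm --increments '[0, 0, -0.4, 0, 0, 0, 1, -2.9, 0.6, 0, 0, 0, 0, 1, -2.9, 0.6, 0, 0, 0, 0, 1, -2.9, 0.6, 0, 0, 0, 0, 1, -2.9, 0.6, 0, 0, 0, 0, 1]'

```text
time_s: 9.62
eef_pos: [0.537, -0.0851, 0.0235]
tcp_rot: [180.0, 1.0, 168.0]
force: [6.1, -0.8, 16.8]
grip_width: 0.0004
gripper_force: 7.8
```

Request:
step_arm --increments '[-2.9, 0.6, 0, 0, 0, 0, 1, -2.9, 0.6, 0, 0, 0, 0, 1, -2.9, 0.6, 0, 0, 0, 0, 1]'

```text
time_s: 10.0
eef_pos: [0.5284, -0.0833, 0.0234]
tcp_rot: [180.0, 1.0, 168.0]
force: [6.0, -1.7, 16.0]
grip_width: -0.0001
gripper_force: 8.0
```

Request:
step_arm --increments '[-2.9, 0.6, 0, 0, 0, 0, 1, -2.9, 0.6, 0, 0, 0, 0, 1, -2.9, 0.6, 0, 0, 0, 0, 1, -2.9, 0.6, 0, 0, 0, 0, 1]'

```text
time_s: 10.5
eef_pos: [0.5169, -0.0809, 0.0234]
tcp_rot: [180.0, 1.0, 168.0]
force: [6.5, -1.4, 16.2]
grip_width: 0.0002
gripper_force: 8.2
```

Request:
step_arm --increments '[-2.9, 0.6, 0, 0, 0, 0, 1, -2.9, 0.6, 0, 0, 0, 0, 1, -2.9, 0.6, 0, 0, 0, 0, 1, -2.9, 0.6, 0, 0, 0, 0, 1]'

```text
time_s: 11.0
eef_pos: [0.5055, -0.0786, 0.0234]
tcp_rot: [180.0, 1.0, 168.0]
force: [7.2, -2.3, 15.9]
grip_width: 0.0004
gripper_force: 8.4
```

Request:
step_arm --increments '[-2, 0.4, 0, 0, 0, 0, 1, -2, 0.4, 0, 0, 0, 0, 1, -1, 0.2, 0, 0, 0, 0, 1]'

```text
time_s: 11.38
eef_pos: [0.5005, -0.0776, 0.0234]
tcp_rot: [180.0, 1.1, 168.0]
force: [6.6, -1.0, 16.8]
grip_width: -0.0
gripper_force: 8.4
```

Request:
step_arm --increments '[-1.5, 0.3, 0, 0, 0, 0, 1, -1.5, 0.3, 0, 0, 0, 0, 1]'

```text
time_s: 11.62
eef_pos: [0.4976, -0.077, 0.0234]
tcp_rot: [180.0, 1.1, 168.0]
force: [6.0, -1.5, 16.8]
grip_width: -0.0
gripper_force: 8.5
```

Request:
step_arm --increments '[-1, 0.2, 0, 0, 0, 0, 1, -1, 0.2, 0, 0, 0, 0, 1]'

```text
time_s: 11.88
eef_pos: [0.4957, -0.0766, 0.0234]
tcp_rot: [180.0, 1.1, 168.0]
force: [6.9, -1.5, 17.6]
grip_width: 0.0003
gripper_force: 8.5
```

Request:
step_arm --increments '[-1, 0.2, 0, 0, 0, 0, 1, -1, 0.2, 0, 0, 0, 0, 1]'

```text
time_s: 12.12
eef_pos: [0.4954, -0.0766, 0.0235]
tcp_rot: [180.0, 1.3, 168.0]
force: [10.2, -2.4, 13.3]
grip_width: -0.0002
gripper_force: 6.7
```

Request:
step_arm --increments '[-1, 0.2, 0, 0, 0, 0, 1, -1, 0.2, 0, 0, 0, 0, 1]'

```text
time_s: 12.38
eef_pos: [0.4937, -0.0762, 0.0235]
tcp_rot: [180.0, 1.3, 168.0]
force: [11.1, -3.0, 13.1]
grip_width: -0.0001
gripper_force: 6.7
```

Run:
```python
from station import robot
import cv2
p,d=robot.snapshot("scene"); a=p[135:310,200:385,::-1]
cv2.imwrite("pics/s2.png",cv2.resize(a,None,fx=3.4,fy=3.4,interpolation=cv2.INTER_CUBIC))
```

```text
(no output)
```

View pics/s2.png

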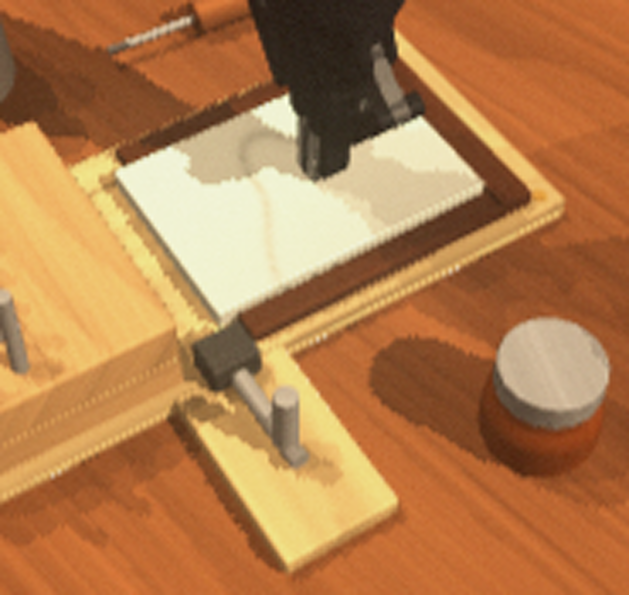

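The slab now reaches the stop: its front corner is at (483,185) on the strip, and its rear is clear of the bolt. The drag force rose from 6.5 to 11 N and the finger slipped, which fits contact with the stop. Next I lift off and go to the outer side of the knob.

Request:
step_arm --increments '[0, 0, 3, 0, 0, 0, 1, 0, 0, 17, 0, 0, 0, 1, 0, 0, 40, 0, 0, 0, 1, 0, 0, 40, 0, 0, 0, 1, 0, 0, 0, 0, 0, 0, 1]'

```text
time_s: 13.05
eef_pos: [0.4851, -0.0745, 0.1218]
tcp_rot: [180.0, 0.3, 168.0]
force: [-0.1, 1.1, -1.4]
grip_width: -0.0002
gripper_force: 0.0
```

Request:
step_arm --increments '[20, 23, 0, 0, 0, 0, 1, 27, 29, 0, 0, 0, 0, 1, 27, 29, 0, 0, 0, 0, 1, 27, 29, 0, 0, 0, 0, 1, 27, 29, 0, 0, 0, 0, 1, 0, 0, 0, 0, 0, 0, 1, 0, 0, 0, 0, 0, 0, 1]'

```text
time_s: 13.92
eef_pos: [0.6102, 0.0644, 0.1179]
tcp_rot: [-179.9, -0.2, 168.1]
force: [0.3, -1.0, -0.1]
grip_width: 0.0001
gripper_force: 0.0
```

Request:
step_arm --increments '[17, 1, 0, 0, 0, 0, 1, 0, 0, -30, 0, 0, 0, 1, 0, 0, -30, 0, 0, 0, 1, 0, 0, -15, 0, 0, 0, 1, 0, 0, -5, 0, 0, 0, 1, 0, 0, 0, 0, 0, 0, 1, 0, 0, 0, 0, 0, 0, 1]'

```text
time_s: 14.8
eef_pos: [0.6293, 0.0657, 0.0407]
tcp_rot: [180.0, 0.1, 168.0]
force: [0.6, -0.4, -0.1]
grip_width: 0.0
gripper_force: 0.0
```

Run:
```python
from station import robot
import cv2
p,d=robot.snapshot("scene"); a=p[135:310,200:385,::-1]
cv2.imwrite("pics/s3.png",cv2.resize(a,None,fx=3.4,fy=3.4,interpolation=cv2.INTER_CUBIC))
```

```text
(no output)
```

View pics/s3.png

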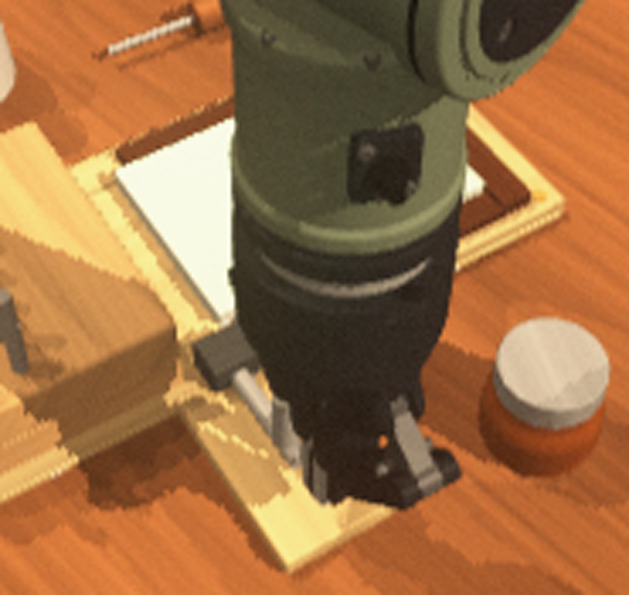

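The slab's rear corner is still at (118,175). The fingers stand just outside the post at (285,440), in line with it. Now I push along the station's -y.

Request:
step_arm --increments '[-2, 0, -3, 0, 0, 0, 1, -1, -5, 0, 0, 0, 0, 1, -1, -5, 0, 0, 0, 0, 1, -1, -4, 0, 0, 0, 0, 1, 0, 0, 0, 0, 0, 0, 1]'

```text
time_s: 15.48
eef_pos: [0.6236, 0.0512, 0.0366]
tcp_rot: [180.0, -0.0, 168.0]
force: [0.8, -0.3, -0.4]
grip_width: 0.0003
gripper_force: 0.0
```

Request:
step_arm --increments '[-0.8, -4, 0, 0, 0, 0, 1, -0.8, -4, 0, 0, 0, 0, 1, -0.8, -4, 0, 0, 0, 0, 1]'

```text
time_s: 15.85
eef_pos: [0.6212, 0.0399, 0.0366]
tcp_rot: [180.0, 0.0, 168.0]
force: [0.3, 1.6, -0.1]
grip_width: -0.0
gripper_force: 1.1
```

Request:
step_arm --increments '[-0.8, -4, 0, 0, 0, 0, 1, -0.8, -4, 0, 0, 0, 0, 1, -0.8, -4, 0, 0, 0, 0, 1]'

```text
time_s: 16.23
eef_pos: [0.6186, 0.0275, 0.0365]
tcp_rot: [180.0, -0.0, 168.0]
force: [-0.7, 2.5, 0.0]
grip_width: -0.0
gripper_force: 1.1
```

Request:
step_arm --increments '[-0.8, -4, 0, 0, 0, 0, 1, -0.8, -4, 0, 0, 0, 0, 1, -0.4, -2, 0, 0, 0, 0, 1]'

```text
time_s: 16.6
eef_pos: [0.6165, 0.0174, 0.0365]
tcp_rot: [-180.0, -0.0, 168.0]
force: [-1.3, 2.3, 1.2]
grip_width: 0.0003
gripper_force: 1.0
```

Request:
step_arm --increments '[-0.4, -2, 0, 0, 0, 0, 1, 0, 0, 0, 0, 0, 0, 1]'

```text
time_s: 16.85
eef_pos: [0.6164, 0.0154, 0.0365]
tcp_rot: [-180.0, 0.0, 168.0]
force: [0.7, 2.1, 1.0]
grip_width: -0.0001
gripper_force: 0.4
```

Request:
step_arm --increments '[-0.4, -2, 0, 0, 0, 0, 1, 0, 0, 0, 0, 0, 0, 1]'

```text
time_s: 17.1
eef_pos: [0.6161, 0.0135, 0.0365]
tcp_rot: [-180.0, 0.0, 168.0]
force: [0.6, 1.5, 0.7]
grip_width: 0.0002
gripper_force: 0.6
```

Request:
step_arm --increments '[-0.4, -2, 0, 0, 0, 0, 1, 0, 0, 0, 0, 0, 0, 1]'

```text
time_s: 17.35
eef_pos: [0.6159, 0.0124, 0.0366]
tcp_rot: [179.9, 0.0, 168.0]
force: [0.5, 4.9, -0.4]
grip_width: 0.0004
gripper_force: 2.4
```

Request:
step_arm --increments '[-0.3, -1.5, 0, 0, 0, 0, 1, 0, 0, 0, 0, 0, 0, 1]'

```text
time_s: 17.6
eef_pos: [0.6158, 0.0122, 0.0366]
tcp_rot: [179.8, 0.0, 168.0]
force: [0.9, 8.9, -0.3]
grip_width: 0.0003
gripper_force: 4.6
```

Request:
step_arm --increments '[-0.3, -1.5, 0, 0, 0, 0, 1, 0, 0, 0, 0, 0, 0, 1]'

```text
time_s: 17.85
eef_pos: [0.6158, 0.0121, 0.0367]
tcp_rot: [179.7, 0.0, 167.9]
force: [1.2, 13.7, -1.3]
grip_width: -0.0003
gripper_force: 6.9
```

The bolt is hard against its end: the push rose to 14 N with no more travel. I'll back off, retreat and check.

Request:
step_arm --increments '[1, 5, 0, 0, 0, 0, 1, 2, 10, 0, 0, 0, 0, 1, 2, 10, 0, 0, 0, 0, 1, 0, 0, 30, 0, 0, 0, 1, 0, 0, 50, 0, 0, 0, 1, 0, 0, 50, 0, 0, 0, 1]'

```text
time_s: 18.6
eef_pos: [0.6199, 0.0339, 0.1677]
tcp_rot: [-180.0, -0.0, 168.1]
force: [0.8, 0.2, -0.9]
grip_width: -0.0001
gripper_force: 0.0
```

Request:
step_arm --increments '[-20, 50, 10, 0, 0, 0, 1, -20, 50, 0, 0, 0, 0, 1, -20, 50, 0, 0, 0, 0, 1, -20, 50, 0, 0, 0, 0, 1, -20, 50, 0, 0, 0, 0, 1, 0, 0, 0, 0, 0, 0, 1, 0, 0, 0, 0, 0, 0, 1]'

```text
time_s: 19.48
eef_pos: [0.52, 0.2836, 0.1765]
tcp_rot: [-180.0, 0.0, 168.1]
force: [-0.3, 0.2, 0.7]
grip_width: 0.0001
gripper_force: 0.0
```

Run:
```python
from station import robot
import cv2,numpy as np
o=[]
for n,(r,c) in {"top":(160,220),"scene":(135,215)}.items():
    p,d=robot.snapshot(n); o.append(cv2.resize(p[r:r+170,c:c+170,::-1],None,fx=2.35,fy=2.35*1.47,interpolation=2))
cv2.imwrite("pics/e.png",np.hstack(o))
```

```text
(no output)
```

View pics/e.png

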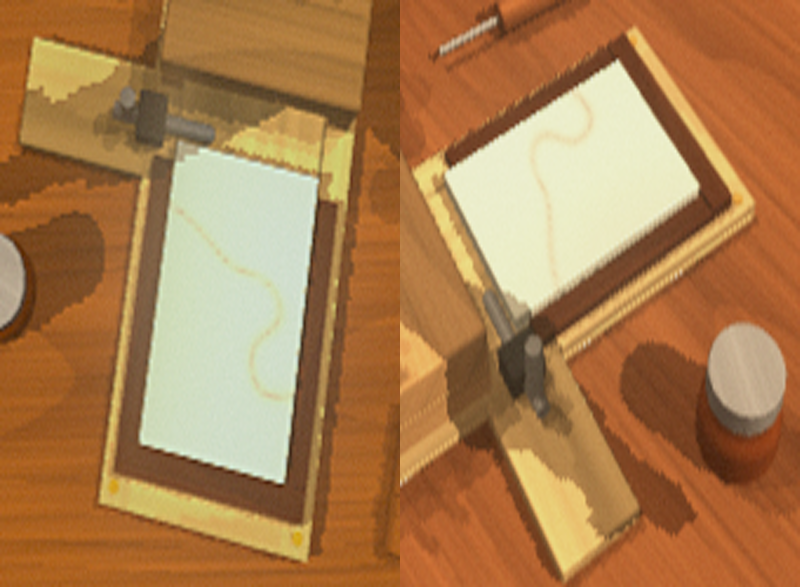

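The slab sits against the stop strip, with its front edge from (140,445) to (285,485). The bolt is shot across behind it, its tip at (212,132) and the knob at (125,100). The jar and awl are unmoved in the picture and the arm is clear, so I'm handing in.

```bash
python3 -c "
from station import robot
print(robot.finish_job())"
```

```text
the job is handed in; nothing more can be done
None
```

I dragged the slab home against the stop, with downward press readings of at most about 18 N, and shot the bolt until it hit its end stop. The arm never went near the maul, awl or jar, and the job is handed in, though no verdict was returned.

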